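# Index the board four clicks and hold it

## Task

On the bench indexer, first unlock the carriage by turning the black screw cap anticlockwise as far as it goes. Then take the red grip of the ratchet lever and swing it anticlockwise, feeling the clicks, to advance the circuit board exactly four clicks to its next working place, never going on into a fifth. The program finishes while holding: end with the lever resting in the fourth click and the gripper still holding the red grip: do not let go; do not knock the multimeter or the solder spool beside it.

Things in the scene. Friction and masses are not known exactly. Their poses are not given: they have to be found in the camera images.
- indexer: grey base plate, 210 x 260 x 12 mm, fixed to the bench. Origin on the bench surface; in its frame the plate spans x -100..110, y -115..145 mm; x away from the robot, y left, z up (yaw varies). In this frame: lever pivot at (15, -50), steel pin wheel of radius 66 mm round it, blue pawl housing at (103, -50), 37 mm high; blue lock bracket with the black cap at (10, 105).
- carriage_front (a point): middle of the front (-x) edge of the aluminium carriage, 22 mm above the bench; the green board on it is up to 40 mm high. It slides along the indexer's -x, 60 mm per rad of the lever, 12.6 mm a click. Cross lines on the plate before it mark where this edge stands after each click, the fourth line being red.
- pivot (a point): point on the vertical axis of the lever, 46 mm above the bench; its axes are those of the indexer. The steel arm, 33 to 41 mm above the bench, is 100 mm from this axis to the axis of the red grip; at lever 0 it points 105 degrees clockwise (from above) from the indexer's +x axis.
- lever (a joint): lever angle, rad, anticlockwise from above, 0 to 1.5. Starts in free play, 0 to 0.18. A click is 0.209 (12 deg): a spring roller climbs a pin (5 to 10 N at the grip) and drops into the next notch, where it rests. Crests 0.310, 0.519, 0.729, 0.938, 1.148, 1.357; notches 1 to 6: 0.415, 0.624, 0.833, 1.043, 1.252, 1.462. With the cap locked it stops at about 0.24.
- lever_grip: red plastic upright grip on the end of the lever, about 22 mm in diameter, 46 mm tall, spinning freely on its own vertical axis (its yaw means nothing); origin at the centre of its underside, 41.5 mm above the bench, top at 87.5 mm. Pinch it from above.
- lock_cap (a joint): turn of the black cap in rad about its vertical axis: 0 locked, grows anticlockwise seen from above up to its stop at 1.35 (it does not rise or come off). Unlocked above 1.0. Turning takes about 0.06 N m; it stays where it is left. Starts between 0 and 0.15.
- cap_grip (a point): centre of the top face of the black knurled cap, 70 mm above the bench; the cap is 36 mm in diameter and 22 mm tall, on the blue bracket whose top is 46 mm above the bench. Its axes turn with the cap.
- meter: red multimeter lying on the bench, 78 x 155 x 49 mm, bystander; origin at the centre of its underside.
- spool: solder spool standing on the bench, 55 mm in diameter, 33 mm tall, bystander; origin at the centre of its underside.

How it is judged:
By the outcome, as a careful person would: the job done as asked, in the order asked, and still so for the second after the job is handed in, while the arm keeps its last pose, push and grip.
It also fails if it takes over 56 s, if anything falls off the work surface, if the arm or the gripper's body presses on something with over 40 N, if the wrist force passes 120 N, or if a joint passes its speed limit or range.

## Robot

A 6-joint arm with a two-finger parallel gripper is mounted at the origin on the work surface; the furniture and walls round the work are solid. World frame = base frame: x ahead of the robot, y to its left, z up, the work surface at z = 0. Lengths are in mm, angles in rad, forces in N, time in s.
With the tool pointing down it reaches from about 350 to 875 mm from the base axis. Payload 4.2 kg.
Tool frame: the origin (TCP) lies between the finger pads; the fingertips stand 17 mm ahead of it and the grasp point (between the pads) lies 2 mm behind it; z points along the fingers, y is the line along which they close (so a half turn about z gives the same grasp; the last joint's range is limited). The gripper opens to 85 mm and grips with 20 to 120 N. Pads are 22 mm wide; open, the fingers measure 114 mm over their backs; the gripper's body (76 mm by 85 mm) begins 54 mm behind the grasp point. The pads swing forward as they close: fully open they stand 13 mm farther back than shut.
Start: joints at [-0.918, 0.385, 0.008, 0, -1.194, -0.259], TCP at [239.826, -577.133, 248.312] pointing down, gripper open.
Joint ranges: [-3.14, 3.14], [-1.21, 2.06], [-1.07, 1.41], [-3.16, 2.05], [-2.99, -0.16], [-3.1, 3.1]. Speed limits (rad/s): [2.79, 2.79, 3.14, 3.14, 3.14, 3.14].

## Interface

Orientations are given as a unit quaternion [x, y, z, w].
In Python, from bench import arm, viewer, sensors gives the robot as it stands (arm), with the cameras (viewer) and the readings (sensors).
- The arm moves only by the tool jog_arm, called as a command line: name --pt "numbers of a row" for each row, then --argument value for the rest. Schema: {"type":"object","properties":{"steps":{"type":"array","items":{"type":"array","items":{"type":"number"},"minItems":6,"maxItems":6},"minItems":1,"maxItems":10},"aperture":{"type":"number"},"only":{"type":"string"},"quiet":{"type":"boolean"},"lines":{"type":"string"}},"required":["steps"],"additionalProperties":false}. steps is a list of rows, 1 to 10 of them, each of 6 numbers: dx, dy, dz in mm, then a rotation vector rx, ry, rz in rad; each row is the pose to reach, as a shift and turn from the pose commanded when the call began, along the tool's axes at that moment; what a row does not reach only later rows make up. A row lasts 1/10 s, in which the tool goes at most 50 mm and 0.15 rad, less where a joint would pass 70% of its speed; a pose out of reach is approached as far as the arm can. aperture is the finger opening in mm, set as the call begins (left out keeps the last). The fingers move at their own pace and stop on an object; the grip force is fixed at half the most. Time passes only in rows, so rows that do not move let the fingers close. The tool returns the time, the measured TCP pose, the force, the opening and the grip force at its end. only (a regular expression) keeps the lines of the reply that match it, lines (a string "A,B") keeps lines A to B, and quiet returns only ok. Input that does not fit is refused with a message, and nothing moves.
- sensors.read_state(): the state, without advancing time (a new reading comes with each control period).
- viewer.get_image(name): name is "scene" or "top" or "wrist"; returns the picture (480x640x3 uint8, blue, green, red); there is no depth.
- viewer.get_calibration(name): a dict with "K" (3x3 intrinsics, pixels), "D" ([k1, k2, p1, p2, k3] as OpenCV has them; the pictures are not rectified), "rvec" (rotation vector, rad) and "tvec" (3), from world to camera coordinates, as OpenCV has them. Camera axes: x right, y down, z forward; pixel columns grow to the right and rows downward; lengths in mm; the calibration is good to about 2 mm. A picture is of the moment at which its call begins: read the wrist's pose just before it. get_calibration takes no time and is no camera call; for the wrist camera it gives the pose at the moment of the call.
- arm.job_done(): hands the job in; it is judged then, once.
The state is a dict: "clock": time; "joints": joint angles; "joint_vel": joint speeds; "joint_efforts": joint torques, N m; "position": TCP position; "ee_rot": TCP orientation; "contact_force": force on the tool from outside, world axes, zero at the start; "wrist_torque": the same for the moment, N m; "gripper_width": finger opening in mm; "grasp_force": force on a finger pad.
Only numpy, scipy, OpenCV 4.12 (cv2) and the standard library are available. Lean on these libraries where they do the work, as an engineer would, in place of code of your own. Each camera call takes 0.05 s, during which the arm holds its last target. There are 200 camera calls.

## Working session

There is one attempt and no reset: what is moved stays moved. The work goes in short steps, Python scripts to look and compute and a tool call to move; the robot and the scene stay as the last step left them, time stands still between calls to the robot, and variables do not carry over. Pictures are saved under pics/ and viewed, at most 11 in all, crops included, and the job is handed in when it is done.

```bash
ls; mkdir -p pics; cat > h.py <<'E'
import numpy as np, cv2
from bench import arm, viewer, sensors
from scipy.spatial.transform import Rotation as R
def ray(c,uv,z):
    p=cv2.undistortPoints(np.array([[uv]],float),np.array(c["K"],float),np.array(c["D"],float))[0,0]
    M=cv2.Rodrigues(np.array(c["rvec"],float))[0];t=np.array(c["tvec"],float).ravel()
    o=-M.T@t; d=M.T@np.array([p[0],p[1],1]); return o+d*(z-o[2])/d[2]
def proj(c,P):
    return cv2.projectPoints(np.array(P,float).reshape(-1,1,3),np.array(c["rvec"],float),np.array(c["tvec"],float),np.array(c["K"],float),np.array(c["D"],float))[0].reshape(-1,2)
def totool(dw):
    s=sensors.read_state(); return R.from_quat(s["ee_rot"]).inv().apply(dw)
E
python3 - <<'E'
from h import *
for n in("top","scene"):
    cv2.imwrite(f"pics/{n}0.png",viewer.get_image(n))
s=sensors.read_state();print(s)
print(viewer.get_calibration("top"))
E
```

```text
bench.py
pics
{'clock': 0.1, 'joints': array([-9.18395236e-01,  3.85484047e-01,  6.77837522e-03, -4.23497819e-04,
       -1.19402268e+00, -2.58578771e-01]), 'joint_vel': array([-1.43610216e-03, -2.23503153e-03,  3.09521488e-03,  1.58503264e-03,
        4.81747487e-04, -1.26028831e-05]), 'joint_efforts': array([-1.81090996e-03, -3.93317878e+01,  1.88928705e+01,  4.19789448e+00,
       -2.56744373e-03, -5.33599511e-07]), 'position': array([ 239.64193845, -576.70560061,  247.33622638]), 'ee_rot': array([-1.95564435e-01,  9.80690359e-01,  9.54105276e-04, -2.48197190e-04]), 'contact_force': array([-0.19872034,  0.21247537,  0.43416569]), 'wrist_torque': array([-0.02085829, -0.0067504 , -0.06714993]), 'grasp_force': 0.0, 'gripper_width': 85.57028428607151}
{'K': array([[465.48572609,   0.        , 319.96074724],
       [  0.        , 465.48572609, 241.40957249],
       [  0.        ,   0.        ,   1.        ]]), 'D': array([-0.11870936,  0.        ,  0.        ,  0.        ,  0.        ]), 'rvec': array([ 2.14865808, -2.15521377,  0.11591061]), 'tvec': array([-77.19727406, 468.9909662 , 877.83882377])}
```

View pics/top0.png

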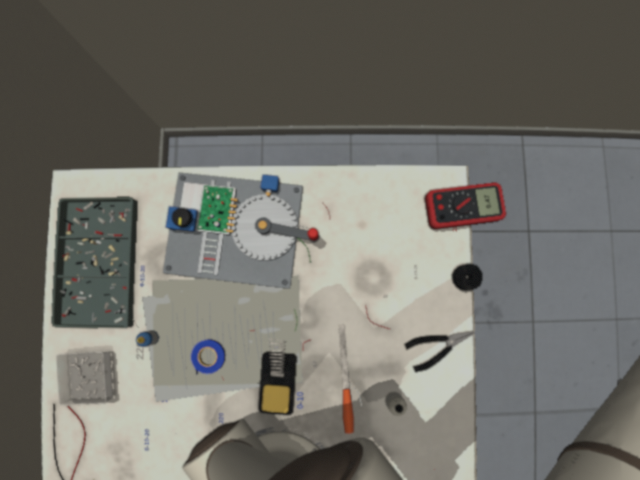

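View pics/scene0.png

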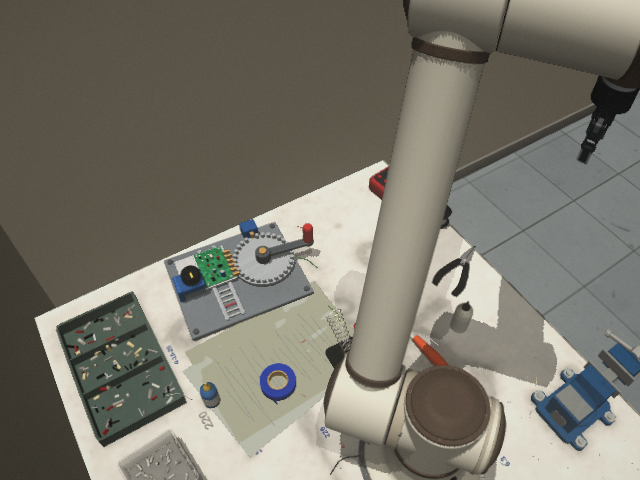

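The top view shows the cap at about (182,217), pivot (264,226), red grip (313,234) and pawl housing (270,184). The meter (465,205) and spool (467,277) are well away to the right. The scene view shows the same parts with a clear view of the grip (308,234).

```bash
python3 - <<'E'
from h import *
def blob(img,m,box):
    x0,y0,x1,y1=box; k=np.zeros(m.shape,np.uint8);k[y0:y1,x0:x1]=1;m=(m*k).astype(np.uint8)
    n,l,st,ce=cv2.connectedComponentsWithStats(m); i=1+np.argmax(st[1:,4]); return ce[i],st[i]
t=cv2.imread("pics/top0.png").astype(int);s=cv2.imread("pics/scene0.png").astype(int)
ct=viewer.get_calibration("top");cs=viewer.get_calibration("scene")
red=lambda i:(i[...,2]>110)&(i[...,1]<70)&(i[...,0]<80)
blk=lambda i:(i.max(-1)<50)
blue=lambda i:(i[...,0]>90)&(i[...,2]<60)&(i[...,1]<110)
a,b=blob(t,red(t),(300,220,330,250));print("grip top",a,b,ray(ct,a,80))
a2,b2=blob(s,red(s),(290,215,320,250));print("grip sc",a2,b2,"base ray",ray(cs,a2,64.5))
a,b=blob(t,blk(t),(165,200,200,235));print("cap top",a,b,ray(ct,a,66),ray(ct,a,70))
a,b=blob(s,blk(s),(175,255,205,295));print("cap sc",a,b,ray(cs,a,62))
a,b=blob(t,blue(t),(255,170,285,196));print("pawl",a,b,ray(ct,a,35))
for uv in[(264,226)]:print("pivot",ray(ct,uv,50))
# plate corners
g=[(182,174),(302,185),(292,288),(164,275)]
P=[ray(ct,u,12) for u in g];print(np.round(P))
for i in range(4):print(np.linalg.norm(P[i]-P[i-1]))
cr=t[165:300,150:340].astype(np.uint8);cv2.imwrite("pics/c1.png",cv2.resize(cr,None,fx=4,fy=4,interpolation=cv2.INTER_CUBIC))
E
```

```text
grip top [312.12162162 233.17567568] [307 229  11   9  74] [477.69696261 -64.9782602   80.        ]
grip sc [307.26315789 227.68421053] [303 224  10   8  57] base ray [491.18618433 -70.81476375  64.5       ]
cap top [182.79439252 216.6635514 ] [173 209  19  18 214] [512.6265942 182.0762501  66.       ] [511.91164459 180.80655606  70.        ]
cap sc [190.45421245 275.25641026] [181 266  20  20 273] [510.65065302 188.42146588  62.        ]
pawl [269.70555556 182.91666667] [262 177  16  13 180] [584.42639585  20.07659064  35.        ]
pivot [496.1846629   28.07073701  50.        ]
[[611. 205.  12.]
 [585. -42.  12.]
 [379. -23.  12.]
 [404. 234.  12.]]
209.12220384523587
248.37032318141107
207.4311095707696
258.52277915578617
```

View pics/c1.png

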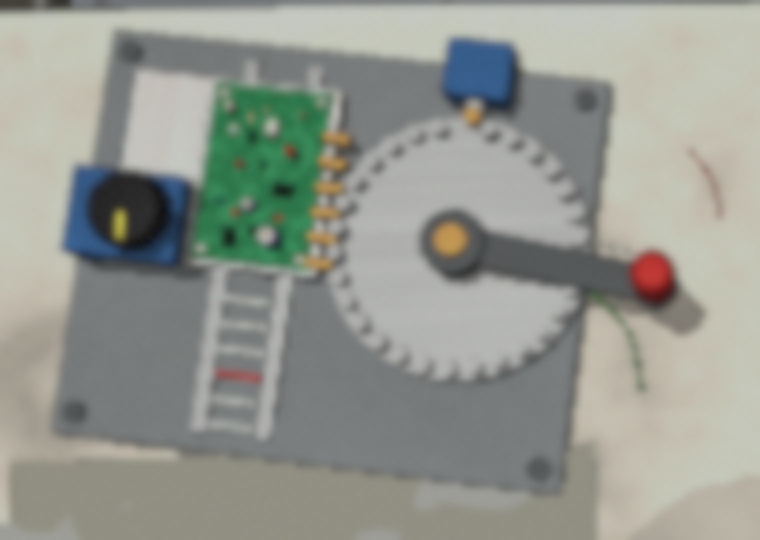

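jog_arm --pt "-35 35 -5 0 0 0" --pt "-70 70 -10 0 0 0" --pt "-105 105 -15 0 0 0" --pt "-140 140 -20 0 0 0" --pt "-175 175 -25 0 0 0" --pt "-210 210 -30 0 0 0" --pt "-245 245 -35 0 0 0" --pt "-280 280 -40 0 0 0" --pt "-315 315 -45 0 0 0" --pt "-350 350 -50 0 0 0"

```text
clock: 1.1
position: [428.7, -117.6, 298.5]
ee_rot: [-0.196, 0.981, 0.0, 0.0]
contact_force: [1.6, -0.2, -0.2]
gripper_width: 85.5
grasp_force: 0.0
```

jog_arm --pt "-30 30 0 0 0 0" --pt "-60 60 0 0 0 0" --pt "-90 90 0 0 0 0" --pt "-120 120 0 0 0 0" --pt "-145 150 0 0 0 0" --pt "-145 150 0 0 0 0" --pt "-145 150 0 0 0 0"

```text
clock: 1.8
position: [504.8, 75.3, 297.5]
ee_rot: [-0.196, 0.981, -0.0, -0.001]
contact_force: [-1.1, 0.1, 0.7]
gripper_width: 86.1
grasp_force: 0.0
```

```bash
python3 - <<'E'
from h import *
s=sensors.read_state();c=viewer.get_calibration("wrist");print(s["joints"],s["position"],c)
i=viewer.get_image("wrist");cv2.imwrite("pics/w1.png",i)
E
```

```text
[ 4.66266213e-01  1.55682498e-01 -1.83713719e-01 -2.69188909e-04
 -1.23328701e+00 -1.64157227e+00] [504.84240963  75.25900367 297.50327661] {'K': array([[400.02557329,   0.        , 317.57411905],
       [  0.        , 400.02557329, 238.57648532],
       [  0.        ,   0.        ,   1.        ]]), 'D': array([-0.01043361,  0.        ,  0.        ,  0.        ,  0.        ]), 'rvec': array([-1.62602305, -2.43792393, -0.40421821]), 'tvec': array([ 125.33673274, -526.31721946,  266.57371528])}
```

View pics/w1.png

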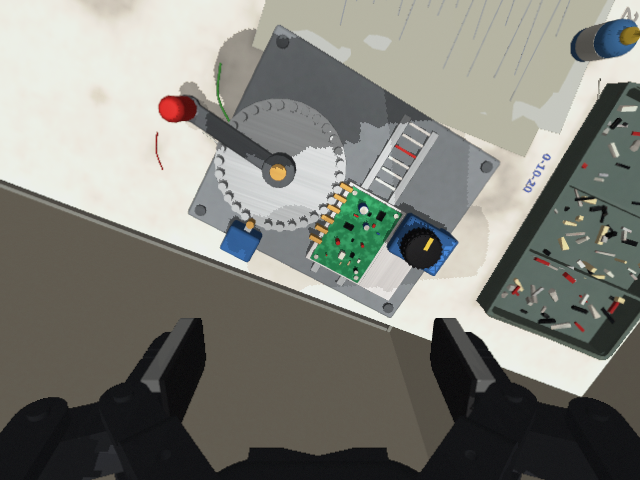

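The wrist view shows the cap top at about (420,248), pivot brass at (278,172) and grip top at (174,108), all clear of obstructions.

```bash
python3 - <<'E'
from h import *
c=viewer.get_calibration("wrist");i=cv2.imread("pics/w1.png").astype(int)
def blob(m,box):
    x0,y0,x1,y1=box;k=np.zeros(m.shape,np.uint8);k[y0:y1,x0:x1]=1
    n,l,st,ce=cv2.connectedComponentsWithStats((m*k).astype(np.uint8));j=1+np.argmax(st[1:,4]);return ce[j],st[j]
blk=i.max(-1)<45
a,b=blob(blk,(390,215,460,285));print("cap blob",a,b,"mid-height",ray(c,a,59))
m=np.uint8(i.max(-1)<28)*255
print("cap top guess",ray(c,(421,246),70))
brass=(i[...,2]>150)&(i[...,0]<100)&(i[...,1]>100)
a,b=blob(brass,(262,155,295,190));print("pivot",a,b,ray(c,a,48))
pv=ray(c,a,48)
red=(i[...,2]>120)&(i[...,1]<60)&(i[...,0]<60)
a,b=blob(red,(140,80,215,140));print("grip",a,b,"z70",ray(c,a,70),"z87.5",ray(c,a,87.5))
blue=(i[...,0]>90)&(i[...,2]<60)
for u in[(282,27),(496,160),(390,315),(190,212),(241,241)]:print(ray(c,u,12))
ye=(i[...,2]>150)&(i[...,0]<90)&(i[...,1]>120)
a,b=blob(ye,(400,225,450,270));print("mark",a,b,ray(c,a,70))
x=np.uint8(i[80:280,140:500]);cv2.imwrite("pics/c2.png",cv2.resize(x,None,fx=2.2,fy=2.2,interpolation=cv2.INTER_CUBIC))
E
```

```text
cap blob [420.07183673 247.98285714] [ 400  227   42   42 1225] mid-height [513.96601011 184.96566486  59.        ]
cap top guess [509.25865125 180.54476831  70.        ]
pivot [277.4375     172.93229167] [270 166  16  15 192] [500.93353028  31.17070051  48.        ]
grip [170.99201597 108.55688623] [159  96  25  26 501] z70 [480.12707041 -70.17031967  70.        ] z87.5 [477.53362417 -64.59785348  87.5       ]
[380.19129343 -13.6530742   12.        ]
[410.15185735 231.10922323  12.        ]
[612.53186862 209.28549111  12.        ]
[582.46844072 -41.16074044  12.        ]
[592.59907512  19.62992912  12.        ]
mark [428.22641509 243.81132075] [424 238  10  13  53] [504.71463701 185.80209308  70.        ]
```

View pics/c2.png

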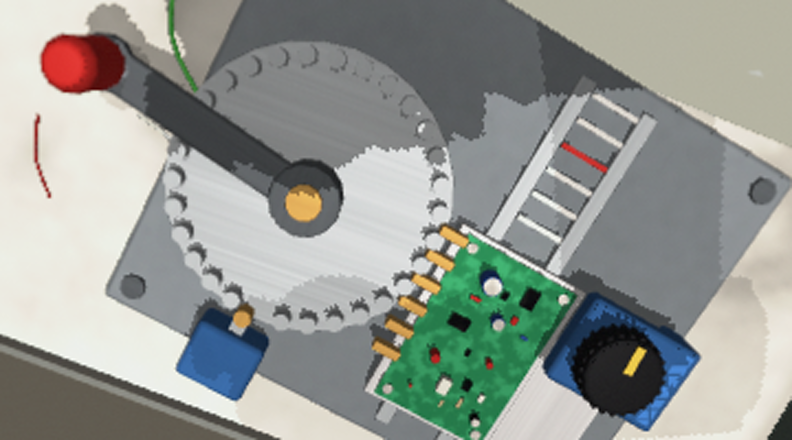

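jog_arm --pt "-16 32 20 0 0 0" --pt "-32 64 60 0 0 0" --pt "-48 97 100 0 0 0" --pt "-48 97 140 0 0 0" --pt "-48 97 175 0 0 0" --pt "-48 97 200 0 0 0" --pt "-48 97 215 0 0 0" --pt "-48 97 226 0 0 0" --pt "-48 97 226 0 0 0" --aperture 60

```text
clock: 2.75
position: [511.6, 181.1, 71.2]
ee_rot: [-0.195, 0.981, -0.001, -0.001]
contact_force: [0.2, -0.1, -0.3]
gripper_width: 60.3
grasp_force: 0.0
```

```bash
python3 - <<'E'
from h import *
s=sensors.read_state();print(s["position"],s["contact_force"],s["gripper_width"])
cv2.imwrite("pics/w2.png",viewer.get_image("wrist"))
E
```

```text
[511.55383727 181.13947767  71.24095588] [ 0.22761171 -0.05334328 -0.26883366] 60.26445462792647
```

View pics/w2.png

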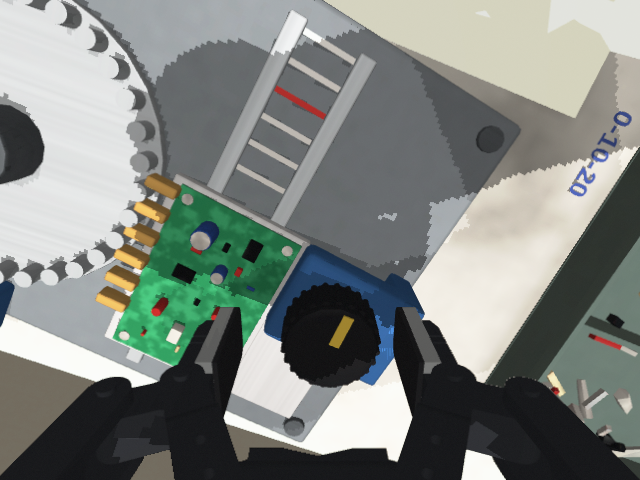

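The cap top is centred near (331,330) between the pads (at about 225 and 412), a few mm off to the right.

```bash
python3 - <<'E'
from h import *
c=viewer.get_calibration("wrist");i=cv2.imread("pics/w2.png")
s=sensors.read_state()
m=np.uint8(i.max(-1)<48);m[:,:245]=0;m[:,392:]=0;m[:278]=0;m[395:]=0
n,l,st,ce=cv2.connectedComponentsWithStats(m);j=1+np.argmax(st[1:,4])
(x,y),r=cv2.minEnclosingCircle(max(cv2.findContours(np.uint8(l==j),0,2)[0],key=len));print(x,y,r,st[j])
for u in[(x,y),(332,328)]:
    p=ray(c,u,68);print(p,totool(p-s["position"]))
E
```

```text
330.02410888671875 334.7532958984375 52.58539962768555 [ 281  283  100  104 7609]
[509.72047597 185.1302088   68.        ] [1.05107846 4.10797807 4.33125344]
[506.78115585 184.67694011  68.        ] [3.94002926 4.81438935 4.33252159]
```

jog_arm --pt "1.5 3.5 2 0 0 0" --pt "1.5 3.5 2 0 0 0" --pt "1.5 3.5 2 0 0 0"

```text
clock: 3.1
position: [509.7, 185.5, 71.1]
ee_rot: [-0.196, 0.981, 0.0, 0.001]
contact_force: [-0.2, -0.0, -0.7]
gripper_width: 59.6
grasp_force: 0.0
```

jog_arm --pt "0 0 0 0 0 0" --pt "0 0 0 0 0 0" --pt "0 0 0 0 0 0" --pt "0 0 0 0 0 0" --pt "0 0 0 0 0 0" --pt "0 0 0 0 0 0" --pt "0 0 0 0 0 0" --pt "0 0 0 0 0 0" --aperture 25

```text
clock: 3.9
position: [509.6, 185.4, 71.1]
ee_rot: [-0.196, 0.981, 0.0, 0.0]
contact_force: [-1.7, 0.9, 6.1]
gripper_width: 33.6
grasp_force: 59.3
```

```bash
python3 -c "
from h import *
print(sensors.read_state()['wrist_torque'])"
```

```text
[ 0.17100103  0.69750777 -0.04245463]
```

jog_arm --pt "0 0 0 0 0 -0.12" --pt "0 0 0 0 0 -0.24" --pt "0 0 0 0 0 -0.36" --pt "0 0 0 0 0 -0.48" --pt "0 0 0 0 0 -0.6" --pt "0 0 0 0 0 -0.72" --pt "0 0 0 0 0 -0.84" --pt "0 0 0 0 0 -0.96" --pt "0 0 0 0 0 -1.08" --pt "0 0 0 0 0 -1.15"

```text
clock: 4.9
position: [512.7, 183.4, 71.1]
ee_rot: [-0.699, 0.715, -0.002, 0.001]
contact_force: [12.4, -11.3, -1.8]
gripper_width: 33.9
grasp_force: 59.7
```

```bash
python3 - <<'E'
from h import *
s=sensors.read_state();print(s['wrist_torque'],s["joints"][5])
cv2.imwrite("pics/w3.png",viewer.get_image("wrist"))
E
```

```text
[-3.37850805 -3.36454716 -0.11506183] -0.6715268365792616
```

View pics/w3.png

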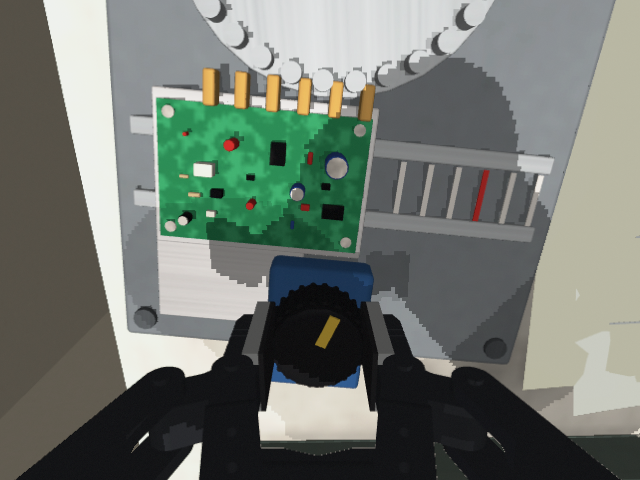

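The cap's yellow mark (327,332) keeps the same tilt in the wrist view, so the cap turned along with the gripper. Turning on to the stop.

jog_arm --pt "1.5 -1.5 0 0 0 0" --pt "1.5 -1.5 0 0 0 -0.03" --pt "1.5 -1.5 0 0 0 -0.08" --pt "1.5 -1.5 0 0 0 -0.13" --pt "1.5 -1.5 0 0 0 -0.13"

```text
clock: 5.45
position: [513.3, 183.3, 71.1]
ee_rot: [0.743, -0.67, 0.001, -0.002]
contact_force: [7.9, -6.2, 0.4]
gripper_width: 33.6
grasp_force: 59.9
```

```bash
python3 -c "
from h import *
print(sensors.read_state()['wrist_torque'])"
```

```text
[-1.86165262 -2.13418679 -0.46871637]
```

jog_arm --pt "0 0 0 0 0 -0.04" --pt "0 0 0 0 0 -0.08" --pt "0 0 0 0 0 -0.08"

```text
clock: 5.75
position: [513.4, 184.8, 71.2]
ee_rot: [0.769, -0.639, 0.001, -0.003]
contact_force: [5.8, -0.4, 1.8]
gripper_width: 33.6
grasp_force: 59.8
```

```bash
python3 -c "
from h import *
s=sensors.read_state();print(s['wrist_torque'],s['joints'][5])"
```

```text
[-0.16114101 -1.71633386 -0.26068426] -0.4608465305624996
```

jog_arm --pt "0 0 0 0 0 -0.04" --pt "0 0 0 0 0 -0.08" --pt "0 0 0 0 0 -0.12" --pt "0 0 0 0 0 -0.12"

```text
clock: 6.15
position: [513.0, 186.8, 71.2]
ee_rot: [0.806, -0.592, 0.001, -0.004]
contact_force: [2.0, 7.3, 1.0]
gripper_width: 33.6
grasp_force: 59.9
```

```bash
python3 - <<'E'
from h import *
s=sensors.read_state();print(s['wrist_torque'],s['joints'][5])
i=viewer.get_image("wrist");c=viewer.get_calibration("wrist")
def mark(i,c):
    h=i.astype(int);m=np.uint8((h[...,2]>110)&(h[...,0]<80)&(h[...,1]>85));k=np.zeros_like(m);k[290:375,275:385]=1;m*=k
    n,l,st,ce=cv2.connectedComponentsWithStats(m);j=1+np.argmax(st[1:,4])
    p=np.argwhere(l==j)[:,::-1].astype(np.float32)
    v=cv2.fitLine(p,cv2.DIST_L2,0,.01,.01).ravel();a=ray(c,v[2:]-8*v[:2],70);b=ray(c,v[2:]+8*v[:2],70);d=b-a
    return ce[j],np.arctan2(d[1],d[0])
print(mark(i,c))
# initial mark from w2: camera at pose then; angle relative in image
def im(f):
    i=cv2.imread(f);h=i.astype(int);m=np.uint8((h[...,2]>110)&(h[...,0]<80)&(h[...,1]>85));k=np.zeros_like(m);k[300:365,290:385]=1;m*=k
    n,l,st,ce=cv2.connectedComponentsWithStats(m);j=1+np.argmax(st[1:,4]);p=np.argwhere(l==j)[:,::-1].astype(np.float32)
    v=cv2.fitLine(p,cv2.DIST_L2,0,.01,.01).ravel();return ce[j],np.arctan(v[1]/v[0])
cv2.imwrite("pics/w4.png",i)
for f in("w2","w3","w4"):print(f,im(f"pics/{f}.png"))
E
```

```text
[ 2.14146942 -0.36832651  0.03296595] -0.3403694284661376
(array([332.55976676, 325.73760933]), np.float64(-1.9318954372528254))
w2 (array([340.93484419, 331.67988669]), np.float32(-1.0572798))
w3 (array([327.1257485 , 331.65868263]), np.float32(-1.0615653))
w4 (array([332.55976676, 325.73760933]), np.float32(-0.8300659))
```

The yellow mark has slipped about 0.23 rad in the gripper, so the cap turned about 1.25 rad and sits against its stop. Releasing it and lifting.

jog_arm --pt "0 0 0 0 0 0" --pt "0 0 0 0 0 0" --pt "0 0 0 0 0 0" --pt "0 0 0 0 0 0" --pt "0 0 -20 0 0 0" --pt "0 0 -50 0 0 0" --pt "0 0 -80 0 0 0" --pt "0 0 -80 0 0 0" --aperture 60

```text
clock: 7.0
position: [513.1, 184.7, 154.6]
ee_rot: [0.806, -0.592, 0.002, -0.004]
contact_force: [0.3, 1.1, 0.1]
gripper_width: 60.2
grasp_force: 0.0
```

```bash
python3 - <<'E'
from h import *
s=sensors.read_state();p=s["position"];print(totool(np.array([477.3,-67,150])-p),s["joints"])
E
```

```text
[229.45669787 109.49290173   3.29454469] [ 0.64356853  0.33517781 -0.32592727  0.00159574 -0.90120122 -0.34076148]
```

jog_arm --pt "38 18 0 0 0 0" --pt "76 36 0 0 0 0" --pt "115 55 0 0 0 0" --pt "153 73 0 0 0 0" --pt "191 91 0 0 0 0" --pt "220 105 0 0 0 0" --pt "229 109 0 0 0 0" --pt "229 109 0 0 0 0" --pt "229 109 0 0 0 0"

```text
clock: 7.9
position: [475.4, -67.0, 150.1]
ee_rot: [0.806, -0.592, -0.0, 0.0]
contact_force: [-0.5, 0.0, 0.6]
gripper_width: 60.3
grasp_force: 0.0
```

```bash
python3 - <<'E'
from h import *
s=sensors.read_state();c=viewer.get_calibration("wrist");i=viewer.get_image("wrist");cv2.imwrite("pics/w5.png",i)
h=i.astype(int);m=np.uint8((h[...,2]>120)&(h[...,1]<60)&(h[...,0]<60))
n,l,st,ce=cv2.connectedComponentsWithStats(m);j=1+np.argmax(st[1:,4]);print(ce[j],st[j])
(x,y),r=cv2.minEnclosingCircle(max(cv2.findContours(np.uint8(l==j),0,2)[0],key=len));print(x,y,r)
for u in[ce[j]]:
  for z in(80,87.5):
    p=ray(c,u,z);print(p,totool(p-s["position"]))
print(s["position"],proj(c,[s["position"]+np.array([0,0,0])]))
cv2.imwrite("pics/w5c.png",cv2.resize(i,None,fx=.8,fy=.8))
E
```

```text
[591.50581395 136.76744186] [547 103  93  48 172]
593.0 124.0 50.56688690185547
[ 371.5802572 -171.2369649   80.       ] [ 68.382506   130.21270977  70.11323622]
[ 376.5660022 -170.3196076   87.5      ] [ 68.99920141 125.1813811   62.61292848]
[475.35715407 -67.01479345 150.11046613] [[319.55517715 346.14869077]]
```

View pics/w5.png

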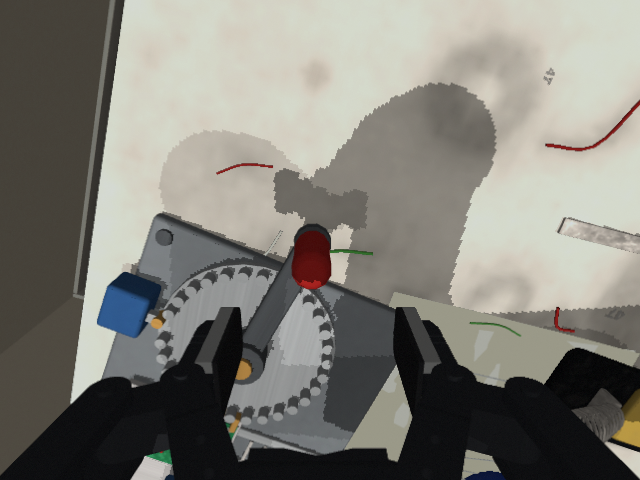

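The grip is shaded: its top disc is centred near (312,270) with its side running up to (313,228), between the fingers at about 225 and 410.

```bash
python3 - <<'E'
from h import *
s=sensors.read_state();c=viewer.get_calibration("wrist");i=cv2.imread("pics/w5.png").astype(int)
m=np.uint8((i[...,2]>60)&(i[...,1]<40)&(i[...,0]<45));m[:210]=0;m[300:]=0;m[:,:280]=0;m[:,345:]=0
y,x=np.nonzero(m);print(x.min(),x.max(),y.min(),y.max())
b=np.uint8(m*(i[...,2]>100));yy,xx=np.nonzero(b);print("top?",xx.mean(),yy.mean(),yy.min(),yy.max())
cx=(x.min()+x.max())/2;r=(x.max()-x.min())/2
for u in[(cx,y.max()-r),(312,269)]:
    p=ray(c,u,87.5);print(u,p,totool(p-s["position"]))
E
```

```text
292 330 231 288
top? 309.4294871794872 284.11538461538464 278 288
(np.float64(311.0), np.float64(269.0)) [480.3596909  -68.81291524  87.5       ] [ 3.53223826 -4.0183495  62.65249858]
(312, 269) [479.87332805 -68.96457312  87.5       ] [ 3.53135246 -3.50889082 62.65252595]
```

jog_arm --pt "3 -3 20 0 0 0" --pt "3 -3 45 0 0 0" --pt "3 -3 65 0 0 0" --pt "3 -3 78 0 0 0" --pt "3 -3 78 0 0 0"

```text
clock: 8.45
position: [478.0, -68.4, 70.5]
ee_rot: [0.806, -0.592, -0.002, 0.002]
contact_force: [0.1, 0.3, -0.3]
gripper_width: 60.0
grasp_force: 0.0
```

jog_arm --pt "0 0 0 0 0 0" --pt "0 0 0 0 0 0" --pt "0 0 0 0 0 0" --pt "0 0 0 0 0 0" --pt "0 0 0 0 0 0" --pt "0 0 0 0 0 0" --pt "0 0 0 0 0 0" --pt "0 0 0 0 0 0" --pt "0 0 0 0 0 0" --pt "0 0 0 0 0 0" --aperture 12

```text
clock: 9.45
position: [480.1, -69.2, 73.3]
ee_rot: [0.806, -0.592, 0.001, -0.001]
contact_force: [-0.1, 1.6, 6.2]
gripper_width: 20.1
grasp_force: 58.9
```

```bash
python3 - <<'E'
from h import *
s=sensors.read_state();print(s["contact_force"],s["position"]);cv2.imwrite("pics/w6.png",viewer.get_image("wrist"))
E
```

```text
[-0.06590924  1.63202355  6.24904513] [480.1321948  -69.22432317  73.29810897]
```

View pics/w6.png

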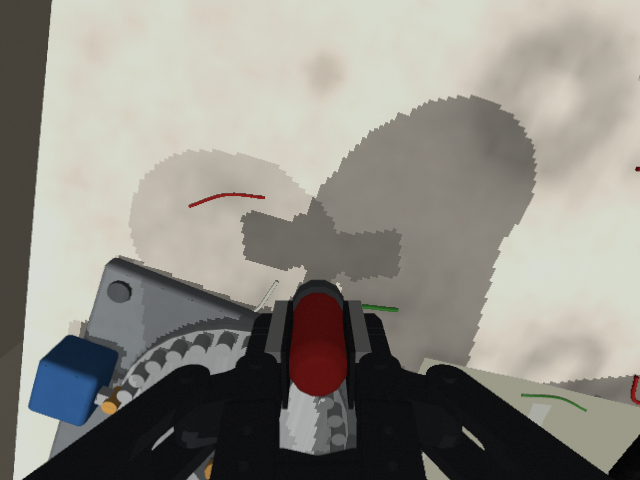

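The grip is pinched squarely between the pads (red, 290–345 px wide), with nothing else caught. Next I work out the arc waypoints.

```bash
cat > arc.py <<'E'
from h import *
import sys
P=np.array([float(sys.argv[1]),float(sys.argv[2])]);Y=-0.121;s=sensors.read_state();q=s["position"]
d=q[:2]-P;a0=np.arctan2(d[1],d[0]);L0=a0+np.radians(105)-Y
t=np.array([-np.sin(a0),np.cos(a0)]);f=s["contact_force"]
print("lever",round(L0,3),"r",round(np.linalg.norm(d),1),"F tan",round(f[:2]@t,1),"F rad",round(f[:2]@d/100,1))
for L in map(float,sys.argv[3:]):
    a=L-np.radians(105)+Y
    w=np.r_[P+100*np.array([np.cos(a),np.sin(a)])-q[:2],0]
    print(L,np.round(totool(w),1))
E
python3 arc.py 500.5 30 .22 .26 .31 .36 .415
```

```text
lever 0.18 r 101.3 F tan -1.6 F rad -1.1
0.22 [ 0.7 -4.1  0. ]
0.26 [ 2.4 -7.7  0. ]
0.31 [  4.4 -12.3   0. ]
0.36 [  6.1 -17.    0.1]
0.415 [  7.7 -22.3   0.1]
```

jog_arm --pt "0.7 -4 -2 0 0 0" --pt "2.4 -7.7 -2 0 0 0" --pt "2.4 -7.7 -2 0 0 0"

```text
clock: 9.8
position: [484.6, -69.9, 73.4]
ee_rot: [0.805, -0.593, -0.003, 0.002]
contact_force: [-4.6, -0.2, 1.6]
gripper_width: 19.6
grasp_force: 60.1
```

```bash
python3 arc.py 500.5 30
```

```text
lever 0.225 r 101.2 F tan -4.5 F rad 1.0
```

jog_arm --pt "1 -2.5 0 0 0 0" --pt "2 -5 0 0 0 0" --pt "2 -5 0 0 0 0"

```text
clock: 10.1
position: [486.0, -70.3, 73.2]
ee_rot: [0.805, -0.593, -0.006, 0.005]
contact_force: [-13.7, 5.0, 9.9]
gripper_width: 20.1
grasp_force: 61.2
```

```bash
python3 arc.py 500.5 30
```

```text
lever 0.24 r 101.4 F tan -14.3 F rad -3.0
```

jog_arm --pt "1 -3 0 0 0 0" --pt "2.3 -6 0 0 0 0" --pt "3.3 -10 0 0 0 0" --pt "3.3 -10 0 0 0 0" --pt "3.3 -10 0 0 0 0"

```text
clock: 10.6
position: [503.9, -70.9, 73.7]
ee_rot: [0.806, -0.592, 0.0, 0.0]
contact_force: [1.5, -5.0, -5.3]
gripper_width: 19.8
grasp_force: 59.4
```

```bash
python3 arc.py 500.5 30 .46 .519 .57 .624
```

```text
lever 0.416 r 100.9 F tan 1.3 F rad 5.1
0.46 [ 0.2 -4.5  0. ]
0.519 [  1.3 -10.3   0. ]
0.57 [  2.  -15.3   0. ]
0.624 [  2.5 -20.7   0. ]
```

jog_arm --pt "1 -4.5 0 0 0 0" --pt "2 -10 0 0 0 0" --pt "2.6 -15 0 0 0 0" --pt "3.3 -20.7 0 0 0 0" --pt "3.3 -20.7 0 0 0 0" --pt "3.3 -20.7 0 0 0 0"

```text
clock: 11.2
position: [524.7, -68.0, 73.7]
ee_rot: [0.806, -0.592, 0.001, 0.0]
contact_force: [0.6, -6.8, -4.2]
gripper_width: 19.9
grasp_force: 59.5
```

```bash
python3 arc.py 500.5 30 .67 .729 .78 .833
```

```text
lever 0.625 r 101.0 F tan -1.1 F rad 6.8
0.67 [-0.8 -4.6  0. ]
0.729 [ -0.9 -10.5   0. ]
0.78 [ -1.2 -15.5   0. ]
0.833 [ -1.9 -20.8   0. ]
```

jog_arm --pt "0.3 -4.6 0 0 0 0" --pt "0.3 -10.3 0 0 0 0" --pt "0 -15.3 0 0 0 0" --pt "-0.5 -20.8 0 0 0 0" --pt "-0.5 -20.8 0 0 0 0" --pt "-0.5 -20.8 0 0 0 0"

```text
clock: 11.8
position: [544.4, -60.9, 73.7]
ee_rot: [0.806, -0.592, 0.001, -0.0]
contact_force: [2.5, -6.4, -7.1]
gripper_width: 20.1
grasp_force: 59.3
```

```bash
python3 arc.py 500.5 30 .88 .938 .99 1.043; python3 - <<'E'
from h import *
cv2.imwrite("pics/top1.png",viewer.get_image("top")[160:300,140:330].repeat(4,0).repeat(4,1))
E
```

```text
lever 0.833 r 100.9 F tan -0.6 F rad 6.9
0.88 [-1.7 -4.5  0. ]
0.938 [ -3.  -10.1   0. ]
0.99 [ -4.4 -15.1   0. ]
1.043 [ -6.1 -20.2   0. ]
```

View pics/top1.png

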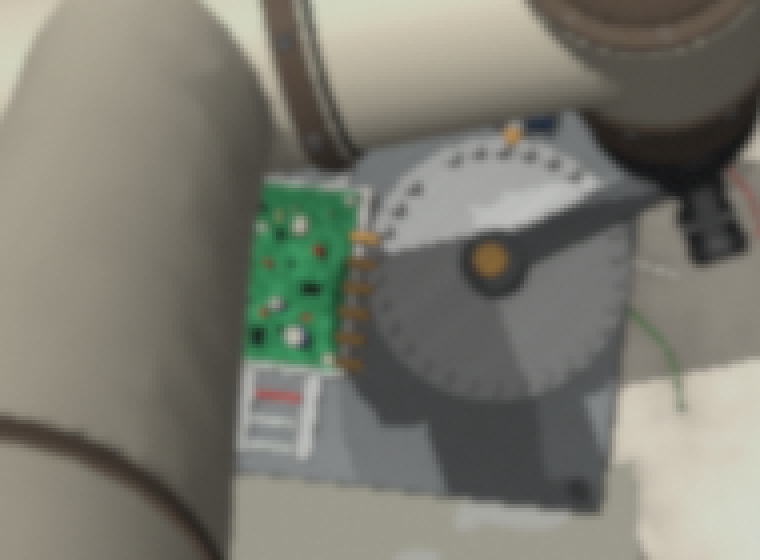

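The carriage edge (y≈368) is one line short of the red one (y≈397): three clicks are done. Now the fourth.

jog_arm --pt "-0.8 -4.5 0 0 0 0" --pt "-2.2 -10.1 0 0 0 0" --pt "-3.6 -15.1 0 0 0 0" --pt "-5.2 -20.1 0 0 0 0" --pt "-5.2 -20.1 0 0 0 0" --pt "-5.2 -20.1 0 0 0 0" --pt "-5.2 -20.1 0 0 0 0"

```text
clock: 12.55
position: [562.2, -49.8, 73.7]
ee_rot: [0.806, -0.592, 0.001, -0.0]
contact_force: [3.8, -5.8, -7.1]
gripper_width: 19.9
grasp_force: 59.4
```

```bash
python3 arc.py 500.5 30 1.043; python3 - <<'E'
from h import *
i=viewer.get_image("top");cv2.imwrite("pics/top2.png",cv2.resize(i[160:300,140:330],None,fx=4,fy=4,interpolation=cv2.INTER_CUBIC))
E
```

```text
lever 1.041 r 100.8 F tan -0.6 F rad 7.0
1.043 [-0.8  0.1 -0. ]
```

View pics/top2.png

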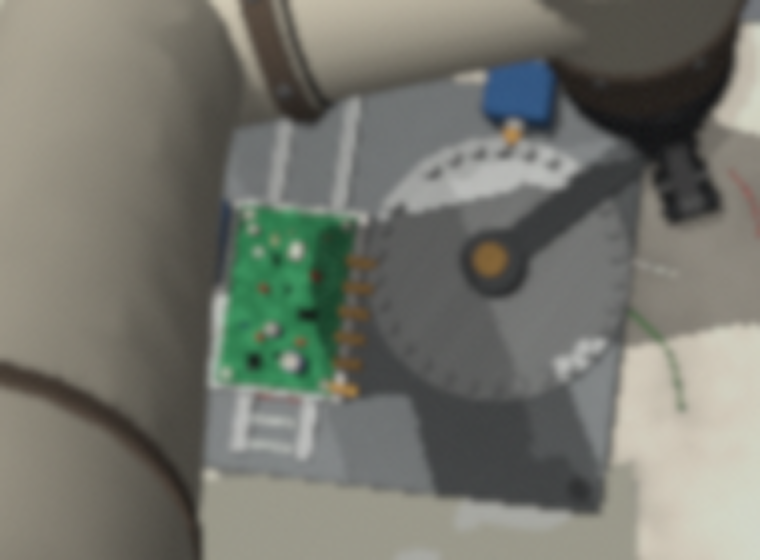

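The carriage edge now covers the red fourth line (y≈397). The tangential force is near zero and the grip is still held, so I am handing in.

```bash
python3 -c "
from bench import arm, viewer, sensors
print(arm.job_done())"
```

```text
the job is handed in; nothing more can be done
None
```

The job is handed in: the cap was turned to its stop, the lever rests in the fourth click with the carriage edge on the red line, the gripper still holds the red grip, and I kept well clear of the meter and spool.

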